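Put the lids on the topping tubs

ROBOT

A 6-joint arm with a two-finger parallel gripper is mounted at the origin on the work surface. World frame = base frame: x ahead of the robot, y to its left, z up, the work surface at z = 0. Lengths are in mm, angles in rad, forces in N, time in s.
With the tool pointing down it reaches from about 275 to 750 mm from the base axis. Payload 10.2 kg.
Tool frame: the origin (TCP) lies midway between the tips of the shut fingers; the grasp point (between the pads) lies 19 mm behind it (ctrl.hold_point_z is the distance from the TCP to the grasp point, in mm); z points along the fingers, y is the direction in which the jaws open and shut (so a half turn about z gives the same grasp; the last joint's range is limited). The gripper opens to 85 mm and grips with 20 to 120 N. Pads are 22 mm wide; open, the fingers measure 114 mm over their backs; the gripper's body (76 mm by 85 mm) begins 54 mm behind the grasp point. The pads swing forward as they close: fully open they stand 13 mm farther back than shut.
Start: joints at [1.072, 0.313, 1.498, -0, 1.331, -0.223], TCP at [142.979, 505.161, 231.294] pointing down, gripper open.
Joint ranges: [-2.94, 2.94], [-0.97, 2.17], [0.19, 2.56], [-1.23, 4.37], [0.02, 3.11], [-2.88, 2.88]. Speed limits (rad/s): [2.39, 2.39, 3.01, 3.14, 3.14, 3.14].

INTERFACE

Orientations are given as a unit quaternion [w, x, y, z].
In Python, from rig import ctrl, capture, get_calibration, ticket, search_frame, outline_of gives the robot as it stands. The module is installed in compiled form; this text tells all that it offers.
- The arm moves only by the tool servo_tool, never from a script. Its argument "motion" is a list of rows, each an object with "dr": the turn, a rotation vector about the tool's x, y, z in units of 10 degrees (1.0 is 10 degrees), a list of three; "delta_pos": the shift along the tool's x, y, z in units of 50 mm (1.0 is 50 mm), a list of three; "hand": the opening, from 0 (shut) to 1 (fully open). In form: [{"dr": [ax, ay, az], "delta_pos": [x, y, z], "hand": hand}, ...]. A call has 1 to 20 rows; each row shifts and turns the pose as measured when the row begins, along the tool's axes as they then stand; what a row does not reach is not made up. A row lasts 1/8 s, in which the tool goes at most 62.5 mm and 10.7 degrees, less where a joint would pass 70% of its speed; a pose out of reach is approached as far as the arm can. A call is refused whole if a number of a shift passes 1 or a number of a turn 1, either way. A call with a gripper value outside its range is refused whole. The fingers move at their own pace and stop on an object; "squeeze" is the grip in N (left out, the last holds). Time passes only in rows, so rows that do not move let the fingers close. It gives the time, the measured TCP pose, the force and the opening at its end, in the units of the state.
- ctrl.sense(): the state, without advancing time (a new reading comes with each control period).
- capture(name): name is "side" or "top"; returns (picture, depth): 420x560x3 uint8, red, green, blue; 420x560 float32, mm along the optical axis (not along the pixel's ray), 0 where there is no reading.
- get_calibration(name): a dict with "camera_matrix" (3x3 intrinsics, pixels), "T" (4x4, takes a point from camera to world coordinates). Camera axes: x right, y down, z forward; pixel columns grow to the right and rows downward; lengths in mm; the calibration is good to about 2 mm. A picture is of the moment at which its call begins. get_calibration takes no time and is no camera call.
- ticket.finish_job(): hands the job in, once; it reports no verdict.
Trained networks look in the newest picture that a camera, given by its name, has taken for a name from the list of things; names that differ only in an ending like _2 or _b are one class to them, and where a whole thing is asked for, a point or a joint stands for the part that bears it (a point fixed in the world has none). Each returns a list of dicts, best first, with "score" (0 to 1); they miss things now and then, are a little off and sometimes report something else, mostly with a low value. They report only what shows in the picture. A call takes as long as a camera call. They do not tell look-alikes from the thing itself.
- search_frame(camera, label): "bbox" ([left, top, right, bottom] in pixels, round what is visible of it).
- outline_of(camera, label): "pixels" (420x560 bool, what is visible of it) and "bbox" ([left, top, right, bottom] in pixels, round what is visible of it).
The state is a dict: "time_s": time; "joints": joint angles; "dq": joint speeds; "tau": joint torques, N m; "eef_pos": TCP position; "ee_rot": TCP orientation; "force": force on the tool from outside, world axes, zero at the start; "wrist_torque": the same for the moment, N m; "grip_width": opening from 0.0 (shut) to 1.0 (fully open).
Only numpy, scipy, OpenCV 4.12 (cv2) and the standard library are available. Lean on these libraries where they do the work, as an engineer would, in place of code of your own. Each camera call takes 0.05 s, during which the arm holds its last target.

TASK

Close up the four empty topping tubs on the pizza counter: put on each tub the lid of its own shape and size, set in place so that it lies flat on the rim and, for the square and the oblong one, lines up with the tub's sides. Do not push about or knock over the little white dish and the glass shaker that stand among them.

Things in the scene. Friction and masses are not known exactly. Their poses are not given: they have to be found in the camera images.
- lid_small_grip (a point): Loose steel lid of the small round tub: round plate 96 mm in diameter, 4 mm thick, on an 8 mm deep plug, 60 mm in diameter (8 mm play all round in the mouth). Black knob 26 mm in diameter, 28 mm high, on a 16 mm stem. 56 mm high in all, about 120 g. Point: inside the grip on the lid's centre line, 38 mm above the underside, 26 mm above the plate's top; z up.
- tub_small_mouth (a point): Open, empty small round steel tub, 50 mm high, fixed to the counter: mouth 76 mm in diameter, 104 mm over its flat rim. Point: centre of the mouth, level with the top of the rim; z up. When its lid is seated, the lid's point is 30 mm above this one.
- lid_large_grip (a point): Loose steel lid of the large round tub: round plate 136 mm in diameter, 4 mm thick, on an 8 mm deep plug, 100 mm in diameter (8 mm play all round in the mouth). Black knob 26 mm in diameter, 28 mm high, on a 16 mm stem. 56 mm high in all, about 220 g. Point: inside the grip on the lid's centre line, 38 mm above the underside, 26 mm above the plate's top; z up.
- tub_large_mouth (a point): Open, empty large round steel tub, 50 mm high, fixed to the counter: mouth 116 mm in diameter, 144 mm over its flat rim. Point: centre of the mouth, level with the top of the rim; z up. When its lid is seated, the lid's point is 30 mm above this one.
- lid_square_grip (a point): Loose steel lid of the square tub: square plate 112 x 112 mm, 4 mm thick, on an 8 mm deep plug, 76 x 76 mm (8 mm play all round in the mouth). Black bar grip 16 mm wide (x), 52 mm long (y), 28 mm high, on a 16 mm stem. 56 mm high in all, about 180 g. Point: inside the grip on the lid's centre line, 38 mm above the underside, 26 mm above the plate's top; z up, x and y along the sides.
- tub_square_mouth (a point): Open, empty square steel tub, 50 mm high, fixed to the counter: mouth 92 x 92 mm, 120 x 120 mm over its flat rim. Point: centre of the mouth, level with the top of the rim; z up, x and y along the sides. When its lid is seated, the lid's point is 30 mm above this one.
- lid_oblong_grip (a point): Loose steel lid of the oblong tub: oblong plate 86 mm (its x) x 156 mm (its y), 4 mm thick, on an 8 mm deep plug, 50 x 120 mm (8 mm play all round in the mouth). Black bar grip 16 mm wide (x), 52 mm long (y), 28 mm high, on a 16 mm stem. 56 mm high in all, about 200 g. Point: inside the grip on the lid's centre line, 38 mm above the underside, 26 mm above the plate's top; z up, x and y along the sides.
- tub_oblong_mouth (a point): Open, empty oblong steel tub, 50 mm high, fixed to the counter: mouth 66 mm (its x) x 136 mm (its y), 94 x 164 mm over its flat rim. Point: centre of the mouth, level with the top of the rim; z up, x and y along the sides. When its lid is seated, the lid's point is 30 mm above this one.
- ramekin: Small white ceramic dish standing among the tubs, 60 mm in diameter, 35 mm high, to be left alone. Origin at the centre of its underside, z up.
- shaker: Glass seasoning shaker with a steel cap standing among the tubs, 44 mm in diameter, 85 mm high, to be left alone. Origin at the centre of its underside, z up.
Things that resemble listed ones, but are neither listed nor needed, are in the scene too. What is shaped like the part that bears lid_small_grip but blue or orange is not meant. Leave any green look-alike of the part that bears tub_square_mouth alone.

How it is judged (in metres and radians):
At the end, for the whole second after the job is handed in: Each lid rests on its own tub: centres within 12 mm seen from above, lid point 26 to 34 mm above the rim, tilt under 0.06 rad, square (any quarter turn) and oblong (either way round) lids aligned with the tub within 0.2 rad, slower than 20 mm/s (horizontal distance between lid_small_grip and tub_small_mouth below 0.012 m and z of lid_small_grip in the frame of tub_small_mouth between 0.026 and 0.034 m and angle between each of lid_small_grip, lid_large_grip, lid_square_grip, lid_oblong_grip's own z axis and vertical below 0.06 rad and linear speed of each of lid_small, lid_large, lid_square, lid_oblong below 0.02 m/s and horizontal distance between lid_large_grip and tub_large_mouth below 0.012 m and z of lid_large_grip in the frame of tub_large_mouth between 0.026 and 0.034 m and horizontal distance between lid_square_grip and tub_square_mouth below 0.012 m and z of lid_square_grip in the frame of tub_square_mouth between 0.026 and 0.034 m and (angle between the x axis of lid_square_grip and the x axis of tub_square_mouth, either way round below 0.2 rad or angle between the x axis of lid_square_grip and the y axis of tub_square_mouth, either way round below 0.2 rad) and horizontal distance between lid_oblong_grip and tub_oblong_mouth below 0.012 m and z of lid_oblong_grip in the frame of tub_oblong_mouth between 0.026 and 0.034 m and angle between the x axis of lid_oblong_grip and the x axis of tub_oblong_mouth, either way round below 0.2 rad); the robot touches nothing.
It fails at once if the ceramic dish is knocked over or pushed more than 40 mm (distance of ramekin from where it was at the start of the episode above 0.04 m or angle between ramekin's own z axis and vertical above 0.5 rad).
It fails at once if the glass shaker is knocked over or pushed more than 40 mm (distance of shaker from where it was at the start of the episode above 0.04 m or angle between shaker's own z axis and vertical above 0.5 rad).
It also fails if it takes over 120 s, if anything falls off the work surface, if the arm or the gripper's body presses on something with over 40 N, if the wrist force passes 120 N, or if a joint passes its speed limit or range.

## Working session

There is one attempt and no reset: what is moved stays moved. The work goes in short steps, Python scripts to look and compute and a tool call to move; the robot and the scene stay as the last step left them, time stands still between calls to the robot, and variables do not carry over. Pictures are saved under pics/ and viewed, and the job is handed in when it is done.

Besides the shell and the picture viewer there is one more tool, called after "Call:" as name(argument=value, ...) on one line, values as JSON. servo_tool: Moves the arm, as the interface text tells. Its arguments: {"type":"object","properties":{"motion":{"type":"array"},"squeeze":{"type":"number"}},"required":["motion"]}

```bash
mkdir -p pics; python3 - <<'E'
from rig import *
import cv2, numpy as np
print(ctrl.sense(), ctrl.hold_point_z)
for c in ("top","side"):
    p,d=capture(c); cv2.imwrite(f"pics/{c}0.png",cv2.cvtColor(p,cv2.COLOR_RGB2BGR)); np.save(f"{c}0.npy",d); np.save(f"{c}0p.npy",p)
    k=get_calibration(c); print(c,k["camera_matrix"],k["T"])
E
```

```text
{'time_s': 0.0, 'joints': array([ 1.07165538e+00,  3.13447258e-01,  1.49844120e+00, -4.07096571e-06,
        1.33103431e+00, -2.23387540e-01]), 'dq': array([-5.15736916e-04,  6.69457846e-04,  1.08793558e-03,  9.17036767e-05,
       -2.12731223e-03,  2.03018103e-03]), 'tau': array([-1.42454319e-03, -4.12261641e+01, -2.59737897e+01, -2.20881307e-04,
        4.14822440e-03,  1.46281604e-05]), 'eef_pos': array([142.81793817, 504.92312583, 230.7349408 ]), 'ee_rot': array([-2.33220796e-04,  1.37439770e-01,  9.90509903e-01, -6.22829369e-04]), 'force': array([-0.03704599, -0.73361753,  0.61096933]), 'wrist_torque': array([0.04840989, 0.00153067, 0.02563903]), 'grip_width': 1.00319810198312} 18.700000000000003
top [[399.38755      0.         278.93293853]
 [  0.         399.38755    210.10496176]
 [  0.           0.           1.        ]] [[-1.59849658e-02 -9.89822599e-01  1.41406163e-01  4.13510834e+02]
 [-9.99868506e-01  1.54381488e-02 -4.96325794e-03  5.51935184e-01]
 [ 2.72969548e-03 -1.41466906e-01 -9.89939222e-01  1.12006186e+03]
 [ 0.00000000e+00  0.00000000e+00  0.00000000e+00  1.00000000e+00]]
side [[544.58102108   0.         287.17645969]
 [  0.         544.58102108 204.14179548]
 [  0.           0.           1.        ]] [[-9.69268982e-01 -1.56040104e-01  1.90181823e-01  2.00944121e+02]
 [-2.45671038e-01  5.73808922e-01 -7.81273999e-01  1.42712913e+03]
 [ 1.27820498e-02 -8.03986820e-01 -5.94509724e-01  1.16633328e+03]
 [ 0.00000000e+00  0.00000000e+00  0.00000000e+00  1.00000000e+00]]
```

View pics/top0.png

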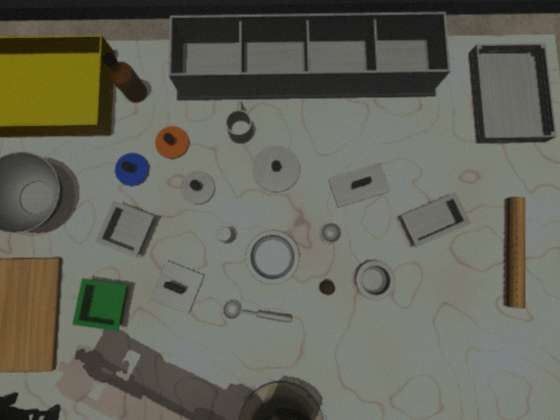

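View pics/side0.png

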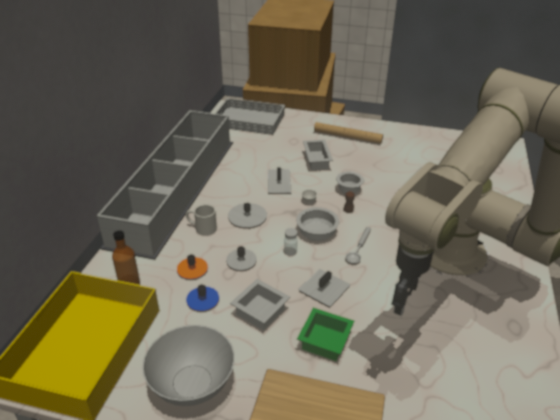

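Top view: the grey round lids are at (277,168) large and (197,187) small. Blue (132,168) and orange (172,141) are look-alikes. The square lid is at (177,286) and the oblong lid at (359,184). Tubs: large (273,256), small (375,279), square (128,228), oblong (434,219), plus the green decoy at (102,303). The shaker is at about (226,233) and the ramekin at about (331,232).

```bash
cat > h.py <<'E'
import numpy as np, cv2
from rig import *
def cloud(cam,d):
    k=get_calibration(cam);K=k["camera_matrix"];T=k["T"]
    v,u=np.mgrid[0:420,0:560]
    P=np.stack([(u-K[0,2])/K[0,0]*d,(v-K[1,2])/K[1,1]*d,d],-1)
    return P@T[:3,:3].T+T[:3,3]
E
python3 - <<'E'
from h import *
p,d=capture("top"); np.save("d1.npy",d);np.save("p1.npy",p)
W=cloud("top",d)
r=W[300:350,350:450].reshape(-1,3); print("table z",np.median(r[:,2]),r[:,2].std())
names="lid_small_grip lid_large_grip lid_square_grip lid_oblong_grip tub_small_mouth tub_large_mouth tub_square_mouth tub_oblong_mouth ramekin shaker".split()
out={}
for n in names:
    for i,o in enumerate(outline_of("top",n)[:4]):
        m=o["pixels"]; P=W[m]; P=P[d[m]>0]
        b=[int(x) for x in o["bbox"]]
        print(n,i,round(o["score"],2),b,"col",p[m].mean(0).astype(int),"n",m.sum(),"c",np.median(P,0).round(),"zq",np.percentile(P[:,2],[2,25,50,75,98]).round())
        out[f"{n}_{i}"]=m
np.savez("masks.npz",**out)
E
```

```text
table z 0.41864679795401116 65.2243861358833
lid_small_grip 0 0.84 [180, 170, 214, 203] col [103 103  98] n 861 c [638. 224.  12.] zq [ 8. 11. 12. 14. 57.]
lid_small_grip 1 0.76 [115, 151, 145, 187] col [35 50 95] n 874 c [692. 410.  12.] zq [ 8. 11. 12. 14. 57.]
lid_small_grip 2 0.74 [153, 129, 189, 158] col [109  64  31] n 841 c [769. 298.  13.] zq [ 8. 11. 13. 14. 57.]
lid_large_grip 0 0.69 [251, 146, 298, 196] col [110 110 104] n 1766 c [690.   3.  12.] zq [ 3. 11. 12. 14. 56.]
lid_square_grip 0 0.75 [151, 264, 200, 312] col [111 112 106] n 1697 c [364. 275.  12.] zq [ 8. 11. 12. 14. 57.]
lid_oblong_grip 0 0.7 [324, 162, 388, 205] col [106 106 101] n 1588 c [ 638. -229.   13.] zq [ 8. 11. 13. 15. 57.]
tub_small_mouth 0 0.68 [354, 260, 393, 300] col [103 103  98] n 1197 c [ 374. -263.   31.] zq [-0.  5. 31. 50. 54.]
tub_large_mouth 0 0.75 [213, 230, 237, 245] col [107 110 105] n 281 c [501. 139.  84.] zq [-1. 56. 84. 86. 89.]
tub_large_mouth 1 0.65 [321, 222, 338, 245] col [94 94 87] n 358 c [ 506. -146.   19.] zq [ 4. 11. 19. 33. 38.]
tub_large_mouth 2 0.55 [242, 228, 294, 283] col [110 114 110] n 2294 c [441.  17.   8.] zq [-0.  3.  8. 49. 53.]
tub_square_mouth 0 0.98 [92, 203, 153, 258] col [97 98 93] n 2051 c [523. 423.  17.] zq [-1.  3. 17. 49. 53.]
tub_square_mouth 1 0.57 [74, 278, 126, 332] col [33 74 36] n 2262 c [321. 483.  24.] zq [-1.  3. 24. 49. 53.]
tub_oblong_mouth 0 0.73 [400, 193, 470, 248] col [97 97 92] n 2169 c [ 537. -435.   14.] zq [ 0.  4. 14. 50. 54.]
ramekin 0 0.66 [320, 221, 340, 245] col [93 93 87] n 340 c [ 506. -146.   19.] zq [ 4. 11. 19. 30. 38.]
shaker 0 0.68 [213, 230, 232, 245] col [108 110 105] n 213 c [498. 137.  84.] zq [28. 81. 84. 86. 89.]
```

```bash
python3 - <<'E'
from h import *
p=np.load("p1.npy")
c=cv2.cvtColor(p[100:330,70:480],cv2.COLOR_RGB2BGR)
cv2.imwrite("pics/crop1.png",cv2.resize(c,(800,449),interpolation=cv2.INTER_CUBIC))
E
```

```text
(no output)
```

View pics/crop1.png

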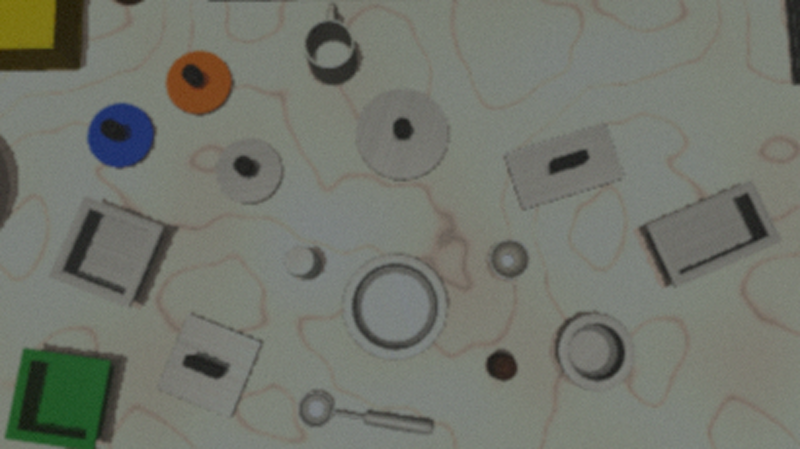

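```bash
cat > fit.py <<'E'
from h import *
def ray(cam,uv,z):
    k=get_calibration(cam);K=k["camera_matrix"];T=k["T"]
    uv=np.asarray(uv,float); r=np.c_[(uv[:,0]-K[0,2])/K[0,0],(uv[:,1]-K[1,2])/K[1,1],np.ones(len(uv))]@T[:3,:3].T
    return (T[:3,3]+r*((z-T[2,3])/r[:,2])[:,None])[:,:2]
def rect(X):
    (c,s,a)=cv2.minAreaRect(X.astype(np.float32)); return np.round(c,1),np.round(s,1),round(a,1)
def hm(P,m): return P[m]
def clean(m): 
    n,l,st,_=cv2.connectedComponentsWithStats(m.astype(np.uint8),connectivity=8)
    return l==1+np.argmax(st[1:,4])
E
python3 - <<'E'
from fit import *
d=np.load("d1.npy");W=cloud("top",d);M=np.load("masks.npz")
ids={"lid_small":"lid_small_grip_0","lid_large":"lid_large_grip_0","lid_square":"lid_square_grip_0","lid_oblong":"lid_oblong_grip_0",
"tub_small":"tub_small_mouth_0","tub_large":"tub_large_mouth_2","tub_square":"tub_square_mouth_0","tub_oblong":"tub_oblong_mouth_0"}
v,u=np.mgrid[0:420,0:560]
for n,i in ids.items():
    m=cv2.dilate(M[i].astype(np.uint8),np.ones((5,5)))>0
    z=W[...,2]
    if n[:3]=="lid":
        s=clean(m&(z>6)); uv=np.c_[u[s],v[s]]; X=ray("top",uv,12)
        k=m&(z>46)&(z<66); g=ray("top",np.c_[u[k],v[k]],56)
        gr=rect(g); 
        w=g-g.mean(0); e=np.linalg.svd(w,full_matrices=False)[2][0]
        print("   grip n",len(g),g.mean(0).round(1),gr,"axis deg",round(np.degrees(np.arctan2(e[1],e[0])),1), "grip via fullmask/z")
    else:
        s=clean(m&(z>43)&(z<58)); uv=np.c_[u[s],v[s]]; X=ray("top",uv,50)
    # outer edge
    c,r=cv2.minEnclosingCircle(X.astype(np.float32))
    sm=s.astype(np.uint8); cn=max(cv2.findContours(sm,cv2.RETR_EXTERNAL,cv2.CHAIN_APPROX_NONE)[0],key=len)[:,0]
    C=ray("top",cn,12 if n[:3]=="lid" else 50)
    A=np.c_[2*C,np.ones(len(C))]; q=np.linalg.lstsq(A,(C**2).sum(1),rcond=None)[0]
    print(n,"ms",X.mean(0).round(1),"circ",np.round(c,1),round(r,1),"lsq",q[:2].round(1),round(np.sqrt(q[2]+q[:2]@q[:2]),1),"rect",rect(X))
for n,lo,z0 in (("ramekin_0",20,35),("shaker_0",70,85)):
    s=M[n]&(W[...,2]>lo);X=ray("top",np.c_[u[s],v[s]],z0);print(n,cv2.minEnclosingCircle(X.astype(np.float32)))
E
```

```text
grip n 74 [639.1 224.7] (array([639.1, 224.3]), array([25.3, 24.7]), 57.2) axis deg -138.7 grip via fullmask/z
lid_small ms [640.1 226.2] circ [640.2 226.2] 47.8 lsq [640.3 226.2] 46.7 rect (array([640.9, 226. ]), array([94. , 93.5]), 45.3)
   grip n 70 [690.5   3.9] (array([690.3,   4. ]), array([21.9, 22.5]), 89.1) axis deg 159.0 grip via fullmask/z
lid_large ms [691.2   3.3] circ [691.6   3.1] 67.7 lsq [691.7   3.3] 66.4 rect (array([692. ,   2.9]), array([133.8, 131.3]), 89.1)
   grip n 130 [364.9 276.2] (array([364.8, 276.2]), array([52.5, 16.4]), 68.6) axis deg 68.9 grip via fullmask/z
lid_square ms [364.2 277.4] circ [364.5 277.2] 78.0 lsq [364.5 277.3] 63.4 rect (array([364.5, 277.4]), array([112.2, 112. ]), 67.8)
   grip n 120 [ 639.2 -229.5] (array([ 639.3, -229.3]), array([16.9, 54. ]), 16.0) axis deg 106.7 grip via fullmask/z
lid_oblong ms [ 640.1 -230.7] circ [ 640.4 -230.5] 88.2 lsq [ 639.9 -231.4] 68.8 rect (array([ 641. , -232.7]), array([ 86. , 159.6]), 16.5)
tub_small ms [ 374.5 -256.2] circ [ 375.2 -255.2] 51.7 lsq [ 375.3 -255.2] 50.6 rect (array([ 375.5, -254.9]), array([102.3, 100.1]), 43.3)
tub_large ms [440.3  17.6] circ [441.2  16.7] 71.7 lsq [441.1  16.8] 70.4 rect (array([441.2,  17. ]), array([141. , 140.7]), 44.0)
tub_square ms [521.6 413.7] circ [521.8 411.7] 83.6 lsq [522.1 412.2] 68.2 rect (array([522.3, 412.2]), array([121.2, 119.8]), 68.3)
tub_oblong ms [ 533.8 -425.6] circ [ 534.2 -424.3] 93.2 lsq [ 534.1 -424.8] 73.4 rect (array([ 534.2, -425. ]), array([ 94. , 164.6]), 22.1)
ramekin_0 ((504.71246337890625, -142.44964599609375), 29.038612365722656)
shaker_0 ((500.79083251953125, 139.90234375), 19.067411422729492)
```

```bash
cat > go.py <<'E'
import sys
from h import *
from scipy.spatial.transform import Rotation as R
def go(x,y,z,psi):
    s=ctrl.sense(); q=s["ee_rot"]; r=R.from_quat([q[1],q[2],q[3],q[0]])
    a=np.radians(psi); ty=np.array([np.cos(a),np.sin(a),0]); tx=np.array([-np.sin(a),np.cos(a),0])
    t=R.from_matrix(np.c_[tx,ty,[0,0,-1]])
    D=np.array([x,y,z])-s["eef_pos"]
    print("t",round(s["time_s"],2),"pos",s["eef_pos"].round(1),"F",s["force"].round(1),"grip",round(s["grip_width"],3),"q6",s["joints"][5].round(2))
    print("turn/10deg",(np.degrees((r.inv()*t).as_rotvec())/10).round(3),"| shift/50mm now-axes",(r.inv().apply(D)/50).round(3),"| target-axes",(t.inv().apply(D)/50).round(3))
if __name__=="__main__": go(*map(float,sys.argv[1:5]))
E
python3 go.py 364.7 276.8 120 -21.5
```

```text
t 0.65 pos [143.  505.2 231.3] F [ 0.3  1.  -0.2] grip 0.998 q6 -0.22
turn/10deg [-0.    0.    9.57] | shift/50mm now-axes [-5.511 -3.187  2.226] | target-axes [-2.624  5.8    2.226]
```

Call:
servo_tool(motion=[{"dr": [0, 0, 0.96], "delta_pos": [0, 0, 0], "hand": 0.7}, {"dr": [0, 0, 0.96], "delta_pos": [0, 0, 0], "hand": 0.7}, {"dr": [0, 0, 0.96], "delta_pos": [0, 0, 0], "hand": 0.7}, {"dr": [0, 0, 0.96], "delta_pos": [0, 0, 0], "hand": 0.7}, {"dr": [0, 0, 0.96], "delta_pos": [0, 0, 0], "hand": 0.7}, {"dr": [0, 0, 0.96], "delta_pos": [0, 0, 0], "hand": 0.7}, {"dr": [0, 0, 0.96], "delta_pos": [0, 0, 0], "hand": 0.7}, {"dr": [0, 0, 0.96], "delta_pos": [0, 0, 0], "hand": 0.7}, {"dr": [0, 0, 0.96], "delta_pos": [0, 0, 0], "hand": 0.7}, {"dr": [0, 0, 0.93], "delta_pos": [0, 0, 0], "hand": 0.7}, {"dr": [0, 0, 0], "delta_pos": [-0.33, 0.72, 0.2], "hand": 0.7}, {"dr": [0, 0, 0], "delta_pos": [-0.33, 0.72, 0.2], "hand": 0.7}, {"dr": [0, 0, 0], "delta_pos": [-0.33, 0.72, 0.2], "hand": 0.7}, {"dr": [0, 0, 0], "delta_pos": [-0.33, 0.72, 0.2], "hand": 0.7}, {"dr": [0, 0, 0], "delta_pos": [-0.33, 0.72, 0.2], "hand": 0.7}, {"dr": [0, 0, 0], "delta_pos": [-0.33, 0.72, 0.2], "hand": 0.7}, {"dr": [0, 0, 0], "delta_pos": [-0.33, 0.72, 0.2], "hand": 0.7}], squeeze=30)

```text
time_s: 2.78
eef_pos: [328.0, 290.4, 160.2]
ee_rot: [-0.0, 0.841, 0.541, 0.002]
force: [1.0, 0.6, 0.9]
grip_width: 0.701
```

```bash
python3 go.py 364.7 276.8 80 -21.5
```

```text
t 2.77 pos [328.  290.4 160.2] F [1.  0.6 0.9] grip 0.701 q6 0.88
turn/10deg [ 0.009 -0.023 -0.301] | shift/50mm now-axes [0.05  0.779 1.606] | target-axes [0.016 0.783 1.605]
```

Call:
servo_tool(motion=[{"dr": [0, 0, -0.3], "delta_pos": [0.03, 0.78, 0.5], "hand": 0.7}, {"dr": [0, 0, 0], "delta_pos": [0, 0, 0.5], "hand": 0.7}, {"dr": [0, 0, 0], "delta_pos": [0, 0, 0.4], "hand": 0.7}, {"dr": [0, 0, 0], "delta_pos": [0, 0, 0], "hand": 0.6}])

```text
time_s: 3.28
eef_pos: [367.6, 273.2, 88.5]
ee_rot: [-0.0, 0.827, 0.562, 0.003]
force: [0.0, -1.2, -0.0]
grip_width: 0.602
```

```bash
python3 go.py 364.7 276.8 21 -21.5
```

```text
t 3.27 pos [367.6 273.2  88.5] F [ 0.  -1.2 -0. ] grip 0.602 q6 0.76
turn/10deg [ 0.015 -0.027 -0.018] | shift/50mm now-axes [ 0.04  -0.084  1.351] | target-axes [ 0.047 -0.08   1.351]
```

Call:
servo_tool(motion=[{"dr": [0, 0, 0], "delta_pos": [0.04, -0.08, 0.4], "hand": 0.6}, {"dr": [0, 0, 0], "delta_pos": [0, 0, 0.4], "hand": 0.6}, {"dr": [0, 0, 0], "delta_pos": [0, 0, 0.3], "hand": 0.6}, {"dr": [0, 0, 0], "delta_pos": [0, 0, 0.2], "hand": 0.6}, {"dr": [0, 0, 0], "delta_pos": [0, 0, 0], "hand": 0.6}])

```text
time_s: 3.9
eef_pos: [367.3, 278.6, 26.2]
ee_rot: [0.001, 0.827, 0.562, 0.006]
force: [0.3, 0.1, 0.0]
grip_width: 0.602
```

```bash
python3 go.py 364.7 276.8 21 -21.5
```

```text
t 3.9 pos [367.3 278.6  26.2] F [0.3 0.1 0. ] grip 0.602 q6 0.77
turn/10deg [ 0.047 -0.058 -0.011] | shift/50mm now-axes [-0.053 -0.036  0.104] | target-axes [-0.052 -0.035  0.105]
```

Call:
servo_tool(motion=[{"dr": [0.05, -0.06, 0], "delta_pos": [-0.05, -0.04, 0.1], "hand": 0.6}, {"dr": [0, 0, 0], "delta_pos": [0, 0, 0], "hand": 0.0}, {"dr": [0, 0, 0], "delta_pos": [0, 0, 0], "hand": 0.0}, {"dr": [0, 0, 0], "delta_pos": [0, 0, 0], "hand": 0.0}, {"dr": [0, 0, 0], "delta_pos": [0, 0, 0], "hand": 0.0}, {"dr": [0, 0, 0], "delta_pos": [0, 0, 0], "hand": 0.0}, {"dr": [0, 0, 0], "delta_pos": [0, 0, 0], "hand": 0.0}], squeeze=40)

```text
time_s: 4.78
eef_pos: [365.1, 277.3, 22.3]
ee_rot: [0.0, 0.827, 0.562, 0.0]
force: [0.3, 0.5, -0.2]
grip_width: 0.185
```

```bash
python3 go.py 364.7 276.8 150 -21.5
```

```text
t 4.78 pos [365.1 277.3  22.3] F [ 0.3  0.5 -0.2] grip 0.185 q6 0.77
turn/10deg [ 0.004 -0.004 -0.011] | shift/50mm now-axes [-0.011 -0.003 -2.553] | target-axes [-0.013 -0.004 -2.553]
```

Call:
servo_tool(motion=[{"dr": [0, 0, 0], "delta_pos": [0, 0, -0.3], "hand": 0.0}, {"dr": [0, 0, 0], "delta_pos": [0, 0, -0.6], "hand": 0.0}, {"dr": [0, 0, 0], "delta_pos": [0, 0, -0.6], "hand": 0.0}, {"dr": [0, 0, 0], "delta_pos": [0, 0, -0.6], "hand": 0.0}, {"dr": [0, 0, 0], "delta_pos": [0, 0, -0.3], "hand": 0.0}, {"dr": [0, 0, 0], "delta_pos": [0, 0, 0], "hand": 0.0}])

```text
time_s: 5.52
eef_pos: [364.4, 277.0, 150.2]
ee_rot: [0.0, 0.827, 0.562, 0.001]
force: [0.3, 0.1, -2.6]
grip_width: 0.183
```

```bash
python3 go.py 522.3 412.2 130 -21.7
```

```text
t 5.53 pos [364.4 277.  150.2] F [ 0.3  0.1 -2.6] grip 0.183 q6 0.77
turn/10deg [ 0.009 -0.009  0.011] | shift/50mm now-axes [3.676 1.941 0.413] | target-axes [3.68  1.934 0.405]
```

Call:
servo_tool(motion=[{"dr": [0, 0, 0], "delta_pos": [0.3, 0.16, 0], "hand": 0.0}, {"dr": [0, 0, 0], "delta_pos": [0.55, 0.29, 0], "hand": 0.0}, {"dr": [0, 0, 0], "delta_pos": [0.6, 0.32, 0], "hand": 0.0}, {"dr": [0, 0, 0], "delta_pos": [0.6, 0.32, 0], "hand": 0.0}, {"dr": [0, 0, 0], "delta_pos": [0.6, 0.32, 0], "hand": 0.0}, {"dr": [0, 0, 0], "delta_pos": [0.5, 0.27, 0], "hand": 0.0}, {"dr": [0, 0, 0], "delta_pos": [0.4, 0.2, 0], "hand": 0.0}, {"dr": [0, 0, 0], "delta_pos": [0.15, 0.08, 0], "hand": 0.0}, {"dr": [0, 0, 0], "delta_pos": [0, 0, 0], "hand": 0.0}])

```text
time_s: 6.65
eef_pos: [524.5, 415.0, 143.5]
ee_rot: [-0.0, 0.827, 0.562, -0.005]
force: [-0.2, -0.5, -2.5]
grip_width: 0.18
```

```bash
python3 go.py 522.3 412.2 85 -21.7
```

```text
t 6.65 pos [524.5 415.  143.5] F [-0.2 -0.5 -2.5] grip 0.18 q6 0.87
turn/10deg [-0.038  0.047  0.008] | shift/50mm now-axes [-0.059 -0.013  1.17 ] | target-axes [-0.069 -0.021  1.169]
```

Call:
servo_tool(motion=[{"dr": [-0.04, 0.05, 0], "delta_pos": [-0.06, -0.02, 0.4], "hand": 0.0}, {"dr": [0, 0, 0], "delta_pos": [0, 0, 0.4], "hand": 0.0}, {"dr": [0, 0, 0], "delta_pos": [0, 0, 0.25], "hand": 0.0}, {"dr": [0, 0, 0], "delta_pos": [0, 0, 0], "hand": 0.0}])

```text
time_s: 7.15
eef_pos: [520.5, 410.9, 90.1]
ee_rot: [0.0, 0.827, 0.562, -0.0]
force: [-0.2, -0.2, -2.3]
grip_width: 0.18
```

```bash
python3 go.py 522.3 412.2 66 -21.7
```

```text
t 7.15 pos [520.5 410.9  90.1] F [-0.2 -0.2 -2.3] grip 0.18 q6 0.87
turn/10deg [-0.001  0.002  0.007] | shift/50mm now-axes [0.039 0.024 0.482] | target-axes [0.038 0.024 0.482]
```

Call:
servo_tool(motion=[{"dr": [0, 0, 0], "delta_pos": [0.04, 0.02, 0.2], "hand": 0.0}, {"dr": [0, 0, 0], "delta_pos": [0, 0, 0.2], "hand": 0.0}, {"dr": [0, 0, 0], "delta_pos": [0, 0, 0.1], "hand": 0.0}, {"dr": [0, 0, 0], "delta_pos": [0, 0, 0], "hand": 0.0}])

```text
time_s: 7.65
eef_pos: [522.7, 412.6, 64.7]
ee_rot: [0.0, 0.827, 0.562, 0.001]
force: [0.2, 0.1, -2.2]
grip_width: 0.183
```

```bash
python3 go.py 522.3 412.2 65 -21.7
```

```text
t 7.65 pos [522.7 412.6  64.7] F [ 0.2  0.1 -2.2] grip 0.183 q6 0.87
turn/10deg [ 0.007 -0.006  0.007] | shift/50mm now-axes [-0.011 -0.004 -0.005] | target-axes [-0.011 -0.004 -0.005]
```

Positioned; release, then retreat upward.

Call:
servo_tool(motion=[{"dr": [0, 0, 0], "delta_pos": [0, 0, 0], "hand": 0.3}, {"dr": [0, 0, 0], "delta_pos": [0, 0, 0], "hand": 0.5}, {"dr": [0, 0, 0], "delta_pos": [0, 0, 0], "hand": 0.6}, {"dr": [0, 0, 0], "delta_pos": [0, 0, -0.3], "hand": 0.6}, {"dr": [0, 0, 0], "delta_pos": [0, 0, -0.6], "hand": 0.6}, {"dr": [0, 0, 0], "delta_pos": [0, 0, -0.6], "hand": 0.6}, {"dr": [0, 0, 0], "delta_pos": [0, 0, -0.6], "hand": 0.6}, {"dr": [0, 0, 0], "delta_pos": [0, 0, 0], "hand": 0.6}])

```text
time_s: 8.65
eef_pos: [523.6, 413.2, 180.1]
ee_rot: [0.001, 0.827, 0.562, 0.005]
force: [1.0, 0.3, -0.3]
grip_width: 0.599
```

```bash
python3 go.py 639.9 225.8 130 -21.7
```

```text
t 8.65 pos [523.6 413.2 180.1] F [ 1.   0.3 -0.3] grip 0.599 q6 0.87
turn/10deg [ 0.037 -0.043  0.008] | shift/50mm now-axes [-2.635  3.537  1.006] | target-axes [-2.622  3.547  1.003]
```

Call:
servo_tool(motion=[{"dr": [0.04, -0.04, 0], "delta_pos": [-0.2, 0.28, 0], "hand": 0.6}, {"dr": [0, 0, 0], "delta_pos": [-0.45, 0.6, 0], "hand": 0.6}, {"dr": [0, 0, 0], "delta_pos": [-0.5, 0.68, 0], "hand": 0.6}, {"dr": [0, 0, 0], "delta_pos": [-0.5, 0.68, 0.2], "hand": 0.6}, {"dr": [0, 0, 0], "delta_pos": [-0.5, 0.68, 0.3], "hand": 0.6}, {"dr": [0, 0, 0], "delta_pos": [-0.35, 0.45, 0.3], "hand": 0.6}, {"dr": [0, 0, 0], "delta_pos": [-0.12, 0.17, 0.2], "hand": 0.6}, {"dr": [0, 0, 0], "delta_pos": [0, 0, 0], "hand": 0.6}])

```text
time_s: 9.65
eef_pos: [643.0, 213.0, 121.2]
ee_rot: [-0.002, 0.828, 0.561, -0.007]
force: [-0.3, -0.5, 1.0]
grip_width: 0.6
```

```bash
python3 go.py 639.9 225.8 80 -21.7
python3 - <<'E'
from h import *
p,d=capture("top"); np.save("d2.npy",d);np.save("p2.npy",p)
cv2.imwrite("pics/top2.png",cv2.cvtColor(p,cv2.COLOR_RGB2BGR))
E
```

```text
t 9.65 pos [643.  213.  121.2] F [-0.3 -0.5  1. ] grip 0.6 q6 0.53
turn/10deg [-0.064  0.048 -0.007] | shift/50mm now-axes [ 0.222 -0.143  0.825] | target-axes [ 0.216 -0.152  0.825]
```

View pics/top2.png

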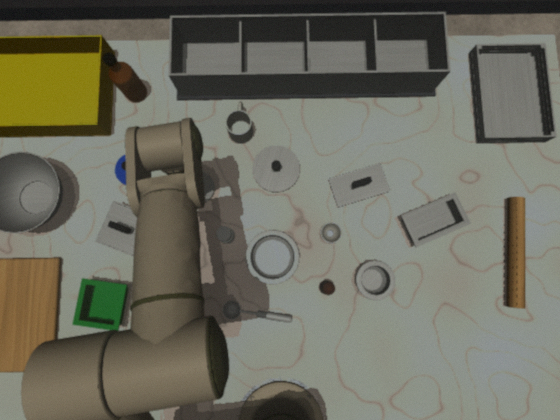

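The square lid is on its tub at about (120,228). The arm partly hides it, so I'll check the fit later. Next, the small lid.

Call:
servo_tool(motion=[{"dr": [-0.06, 0.05, 0], "delta_pos": [0.22, -0.14, 0.3], "hand": 0.6}, {"dr": [0, 0, 0], "delta_pos": [0, 0, 0.3], "hand": 0.6}, {"dr": [0, 0, 0], "delta_pos": [0, 0, 0.1], "hand": 0.6}, {"dr": [0, 0, 0], "delta_pos": [0, 0, 0], "hand": 0.6}])

```text
time_s: 10.2
eef_pos: [639.9, 229.2, 87.9]
ee_rot: [0.0, 0.827, 0.563, 0.002]
force: [0.2, -0.3, -0.6]
grip_width: 0.599
```

```bash
python3 go.py 639.9 225.8 21 -21.7
```

```text
t 10.2 pos [639.9 229.2  87.9] F [ 0.2 -0.3 -0.6] grip 0.599 q6 0.55
turn/10deg [ 0.014 -0.015  0.018] | shift/50mm now-axes [-0.067  0.021  1.338] | target-axes [-0.064  0.025  1.339]
```

Call:
servo_tool(motion=[{"dr": [0, 0, 0], "delta_pos": [-0.06, 0.02, 0.4], "hand": 0.6}, {"dr": [0, 0, 0], "delta_pos": [0, 0, 0.4], "hand": 0.6}, {"dr": [0, 0, 0], "delta_pos": [0, 0, 0.3], "hand": 0.6}, {"dr": [0, 0, 0], "delta_pos": [0, 0, 0.17], "hand": 0.6}, {"dr": [0, 0, 0], "delta_pos": [0, 0, 0], "hand": 0.6}])

```text
time_s: 10.82
eef_pos: [641.4, 226.1, 23.6]
ee_rot: [0.001, 0.827, 0.563, 0.003]
force: [0.4, -0.3, 0.0]
grip_width: 0.601
```

```bash
python3 go.py 639.9 225.8 21 -21.7
```

```text
t 10.82 pos [641.4 226.1  23.6] F [ 0.4 -0.3  0. ] grip 0.601 q6 0.54
turn/10deg [ 0.03  -0.024  0.017] | shift/50mm now-axes [-0.017 -0.025  0.052] | target-axes [-0.017 -0.025  0.052]
```

Call:
servo_tool(motion=[{"dr": [0.03, -0.02, 0], "delta_pos": [-0.02, -0.02, 0.04], "hand": 0.6}, {"dr": [0, 0, 0], "delta_pos": [0, 0, 0], "hand": 0.0}, {"dr": [0, 0, 0], "delta_pos": [0, 0, 0], "hand": 0.0}, {"dr": [0, 0, 0], "delta_pos": [0, 0, 0], "hand": 0.0}, {"dr": [0, 0, 0], "delta_pos": [0, 0, 0], "hand": 0.0}, {"dr": [0, 0, 0], "delta_pos": [0, 0, 0], "hand": 0.0}])

```text
time_s: 11.58
eef_pos: [640.7, 225.8, 23.0]
ee_rot: [0.0, 0.827, 0.563, 0.001]
force: [1.2, -0.1, -0.5]
grip_width: 0.292
```

```bash
python3 go.py 639.9 225.8 160 -21.7
```

```text
t 11.57 pos [640.7 225.8  23. ] F [ 1.2 -0.1 -0.5] grip 0.292 q6 0.54
turn/10deg [ 0.01  -0.01   0.018] | shift/50mm now-axes [-1.000e-03 -1.100e-02 -2.739e+00] | target-axes [-0.005 -0.016 -2.739]
```

Call:
servo_tool(motion=[{"dr": [0, 0, 0], "delta_pos": [0, 0, -0.3], "hand": 0.0}, {"dr": [0, 0, 0], "delta_pos": [0, 0, -0.6], "hand": 0.0}, {"dr": [0, 0, 0], "delta_pos": [0, 0, -0.7], "hand": 0.0}, {"dr": [0, 0, 0], "delta_pos": [0, 0, -0.7], "hand": 0.0}, {"dr": [0, 0, 0], "delta_pos": [0, 0, -0.4], "hand": 0.0}, {"dr": [0, 0, 0], "delta_pos": [0, 0, 0], "hand": 0.0}])

```text
time_s: 12.32
eef_pos: [640.7, 225.7, 167.8]
ee_rot: [0.001, 0.827, 0.563, 0.003]
force: [-0.1, 0.3, -1.0]
grip_width: 0.296
```

```bash
python3 go.py 375.3 -255.2 165 -21.7
```

```text
t 12.32 pos [640.7 225.7 167.8] F [-0.1  0.3 -1. ] grip 0.296 q6 0.54
turn/10deg [ 0.031 -0.023  0.018] | shift/50mm now-axes [-1.0895e+01 -1.4090e+00  6.0000e-03] | target-axes [-10.899  -1.376   0.057]
```

Call:
servo_tool(motion=[{"dr": [0.03, -0.02, 0], "delta_pos": [-0.3, -0.04, 0], "hand": 0.0}, {"dr": [0, 0, 0], "delta_pos": [-0.6, -0.08, 0], "hand": 0.0}, {"dr": [0, 0, 0], "delta_pos": [-0.75, -0.1, 0], "hand": 0.0}, {"dr": [0, 0, 0], "delta_pos": [-0.75, -0.1, 0], "hand": 0.0}, {"dr": [0, 0, 0], "delta_pos": [-0.75, -0.1, 0], "hand": 0.0}, {"dr": [0, 0, 0], "delta_pos": [-0.75, -0.1, 0], "hand": 0.0}, {"dr": [0, 0, 0], "delta_pos": [-0.75, -0.1, 0], "hand": 0.0}, {"dr": [0, 0, 0], "delta_pos": [-0.75, -0.1, 0], "hand": 0.0}, {"dr": [0, 0, 0], "delta_pos": [-0.6, -0.07, 0], "hand": 0.0}, {"dr": [0, 0, 0], "delta_pos": [-0.3, -0.04, 0], "hand": 0.0}, {"dr": [0, 0, 0], "delta_pos": [0, 0, 0], "hand": 0.0}])

```text
time_s: 13.7
eef_pos: [477.7, -59.5, 161.4]
ee_rot: [-0.003, 0.827, 0.563, -0.004]
force: [-0.1, 0.6, -0.9]
grip_width: 0.289
```

```bash
python3 go.py 375.3 -255.2 165 -21.7
```

```text
t 13.7 pos [477.7 -59.5 161.4] F [-0.1  0.6 -0.9] grip 0.289 q6 0.01
turn/10deg [-0.054  0.012  0.021] | shift/50mm now-axes [-4.393 -0.472 -0.058] | target-axes [-4.395 -0.455 -0.072]
```

Call:
servo_tool(motion=[{"dr": [-0.05, 0.01, 0], "delta_pos": [-0.3, -0.03, -0.05], "hand": 0.0}, {"dr": [0, 0, 0], "delta_pos": [-0.6, -0.06, 0], "hand": 0.0}, {"dr": [0, 0, 0], "delta_pos": [-0.75, -0.08, 0], "hand": 0.0}, {"dr": [0, 0, 0], "delta_pos": [-0.75, -0.08, 0], "hand": 0.0}, {"dr": [0, 0, 0], "delta_pos": [-0.7, -0.07, 0], "hand": 0.0}, {"dr": [0, 0, 0], "delta_pos": [-0.6, -0.06, 0], "hand": 0.0}, {"dr": [0, 0, 0], "delta_pos": [-0.4, -0.05, 0], "hand": 0.0}, {"dr": [0, 0, 0], "delta_pos": [-0.2, -0.03, 0], "hand": 0.0}, {"dr": [0, 0, 0], "delta_pos": [0, 0, 0], "hand": 0.0}])

```text
time_s: 14.82
eef_pos: [376.0, -256.2, 164.7]
ee_rot: [0.002, 0.824, 0.566, 0.001]
force: [-0.3, 0.3, -1.5]
grip_width: 0.288
```

```bash
python3 go.py 375.3 -255.2 90 -21.7
```

```text
t 14.82 pos [ 376.  -256.2  164.7] F [-0.3  0.3 -1.5] grip 0.288 q6 -0.49
turn/10deg [0.02  0.004 0.069] | shift/50mm now-axes [ 0.015 -0.026  1.494] | target-axes [ 0.014 -0.021  1.494]
```

Call:
servo_tool(motion=[{"dr": [0.02, 0, 0.05], "delta_pos": [0.01, -0.02, 0.4], "hand": 0.0}, {"dr": [0, 0, 0], "delta_pos": [0, 0, 0.5], "hand": 0.0}, {"dr": [0, 0, 0], "delta_pos": [0, 0, 0.3], "hand": 0.0}, {"dr": [0, 0, 0], "delta_pos": [0, 0, 0.2], "hand": 0.0}, {"dr": [0, 0, 0], "delta_pos": [0, 0, 0], "hand": 0.0}])

```text
time_s: 15.45
eef_pos: [377.4, -252.6, 93.3]
ee_rot: [0.001, 0.825, 0.565, 0.0]
force: [-0.1, 0.4, -1.0]
grip_width: 0.287
```

```bash
python3 go.py 375.3 -255.2 66 -21.7
```

```text
t 15.45 pos [ 377.4 -252.6   93.3] F [-0.1  0.4 -1. ] grip 0.287 q6 -0.48
turn/10deg [0.011 0.005 0.045] | shift/50mm now-axes [-0.063 -0.022  0.547] | target-axes [-0.063 -0.02   0.547]
```

Call:
servo_tool(motion=[{"dr": [0, 0, 0.04], "delta_pos": [-0.06, -0.02, 0.0], "hand": 0.0}, {"dr": [0, 0, 0], "delta_pos": [0, 0, 0.2], "hand": 0.0}, {"dr": [0, 0, 0], "delta_pos": [0, 0, 0.2], "hand": 0.0}, {"dr": [0, 0, 0], "delta_pos": [0, 0, 0.13], "hand": 0.0}, {"dr": [0, 0, 0], "delta_pos": [0, 0, 0], "hand": 0.0}])

```text
time_s: 16.08
eef_pos: [375.8, -255.6, 65.9]
ee_rot: [0.002, 0.827, 0.562, 0.0]
force: [0.3, 0.3, -0.2]
grip_width: 0.291
```

```bash
python3 go.py 375.3 -255.2 66 -21.7
```

```text
t 16.07 pos [ 375.8 -255.6   65.9] F [ 0.3  0.3 -0.2] grip 0.291 q6 -0.48
turn/10deg [0.02  0.009 0.004] | shift/50mm now-axes [ 0.003 -0.012 -0.001] | target-axes [ 0.003 -0.012 -0.001]
```

Call:
servo_tool(motion=[{"dr": [0, 0, 0], "delta_pos": [0, 0, 0], "hand": 0.4}, {"dr": [0, 0, 0], "delta_pos": [0, 0, 0], "hand": 0.6}, {"dr": [0, 0, 0], "delta_pos": [0, 0, 0], "hand": 0.6}, {"dr": [0, 0, 0], "delta_pos": [0, 0, -0.3], "hand": 0.6}, {"dr": [0, 0, 0], "delta_pos": [0, 0, -0.6], "hand": 0.6}, {"dr": [0, 0, 0], "delta_pos": [0, 0, -0.6], "hand": 0.6}, {"dr": [0, 0, 0], "delta_pos": [0, 0, -0.5], "hand": 0.6}, {"dr": [0, 0, 0], "delta_pos": [0, 0, 0], "hand": 0.6}])

```text
time_s: 17.08
eef_pos: [375.8, -255.6, 170.1]
ee_rot: [0.003, 0.827, 0.562, 0.0]
force: [0.1, -1.2, -0.5]
grip_width: 0.602
```

```bash
python3 go.py 639.6 -230.2 160 16.5
```

```text
t 17.07 pos [ 375.8 -255.6  170.1] F [ 0.1 -1.2 -0.5] grip 0.602 q6 -0.48
turn/10deg [ 0.026  0.026 -3.817] | shift/50mm now-axes [2.42  4.715 0.221] | target-axes [-1.012  5.203  0.201]
```

Call:
servo_tool(motion=[{"dr": [0.02, 0.02, -0.95], "delta_pos": [0, 0, 0], "hand": 0.6}, {"dr": [0, 0, -0.95], "delta_pos": [0, 0, 0], "hand": 0.6}, {"dr": [0, 0, -0.95], "delta_pos": [0, 0, 0], "hand": 0.6}, {"dr": [0, 0, -0.95], "delta_pos": [0, 0, 0], "hand": 0.6}, {"dr": [0, 0, 0], "delta_pos": [-0.1, 0.4, 0], "hand": 0.6}, {"dr": [0, 0, 0], "delta_pos": [-0.14, 0.7, 0], "hand": 0.6}, {"dr": [0, 0, 0], "delta_pos": [-0.14, 0.75, 0], "hand": 0.6}, {"dr": [0, 0, 0], "delta_pos": [-0.14, 0.75, 0], "hand": 0.6}, {"dr": [0, 0, 0], "delta_pos": [-0.14, 0.75, 0], "hand": 0.6}, {"dr": [0, 0, 0], "delta_pos": [-0.14, 0.75, 0], "hand": 0.6}, {"dr": [0, 0, 0], "delta_pos": [-0.1, 0.6, 0], "hand": 0.6}, {"dr": [0, 0, 0], "delta_pos": [-0.06, 0.3, 0], "hand": 0.6}, {"dr": [0, 0, 0], "delta_pos": [0, 0, 0], "hand": 0.6}])

```text
time_s: 18.7
eef_pos: [632.4, -221.5, 151.7]
ee_rot: [-0.01, 0.591, 0.807, 0.001]
force: [-0.1, -0.3, -0.7]
grip_width: 0.6
```

```bash
python3 go.py 639.8 -230.2 85 16.5
```

```text
t 18.7 pos [ 632.4 -221.5  151.7] F [-0.1 -0.3 -0.7] grip 0.6 q6 -0.82
turn/10deg [-0.059 -0.093  0.104] | shift/50mm now-axes [-0.232  0.103  1.329] | target-axes [-0.209  0.093  1.334]
```

Call:
servo_tool(motion=[{"dr": [-0.06, -0.09, 0.1], "delta_pos": [-0.22, 0.1, 0.4], "hand": 0.6}, {"dr": [0, 0, 0], "delta_pos": [0, 0, 0.5], "hand": 0.6}, {"dr": [0, 0, 0], "delta_pos": [0, 0, 0.4], "hand": 0.6}, {"dr": [0, 0, 0], "delta_pos": [0, 0, 0], "hand": 0.6}])

```text
time_s: 19.2
eef_pos: [637.0, -230.9, 82.1]
ee_rot: [-0.002, 0.599, 0.801, -0.0]
force: [0.1, -0.7, 0.9]
grip_width: 0.601
```

```bash
python3 go.py 639.8 -230.2 22 16.5
```

```text
t 19.2 pos [ 637.  -230.9   82.1] F [ 0.1 -0.7  0.9] grip 0.601 q6 -0.81
turn/10deg [-0.017 -0.016 -0.007] | shift/50mm now-axes [-0.006  0.062  1.201] | target-axes [-0.003  0.058  1.201]
```

Call:
servo_tool(motion=[{"dr": [-0.02, -0.02, 0], "delta_pos": [0, 0.06, 0.35], "hand": 0.6}, {"dr": [0, 0, 0], "delta_pos": [0, 0, 0.35], "hand": 0.6}, {"dr": [0, 0, 0], "delta_pos": [0, 0, 0.3], "hand": 0.6}, {"dr": [0, 0, 0], "delta_pos": [0, 0, 0.15], "hand": 0.6}, {"dr": [0, 0, 0], "delta_pos": [0, 0, 0], "hand": 0.6}])

```text
time_s: 19.82
eef_pos: [639.8, -230.3, 21.6]
ee_rot: [0.001, 0.599, 0.801, 0.0]
force: [-0.5, -0.2, 0.2]
grip_width: 0.599
```

```bash
python3 go.py 639.8 -230.2 22 16.5
```

```text
t 19.82 pos [ 639.8 -230.3   21.6] F [-0.5 -0.2  0.2] grip 0.599 q6 -0.8
turn/10deg [ 0.009  0.01  -0.008] | shift/50mm now-axes [ 0.002  0.    -0.008] | target-axes [ 0.002  0.    -0.008]
```

Call:
servo_tool(motion=[{"dr": [0, 0, 0], "delta_pos": [0, 0, 0], "hand": 0.0}, {"dr": [0, 0, 0], "delta_pos": [0, 0, 0], "hand": 0.0}, {"dr": [0, 0, 0], "delta_pos": [0, 0, 0], "hand": 0.0}, {"dr": [0, 0, 0], "delta_pos": [0, 0, 0], "hand": 0.0}, {"dr": [0, 0, 0], "delta_pos": [0, 0, 0], "hand": 0.0}, {"dr": [0, 0, 0], "delta_pos": [0, 0, 0], "hand": 0.0}, {"dr": [0, 0, 0], "delta_pos": [0, 0, -0.3], "hand": 0.0}, {"dr": [0, 0, 0], "delta_pos": [0, 0, -0.6], "hand": 0.0}, {"dr": [0, 0, 0], "delta_pos": [0, 0, -0.7], "hand": 0.0}, {"dr": [0, 0, 0], "delta_pos": [0, 0, -0.6], "hand": 0.0}, {"dr": [0, 0, 0], "delta_pos": [0, 0, -0.3], "hand": 0.0}, {"dr": [0, 0, 0], "delta_pos": [0, 0, 0], "hand": 0.0}])

```text
time_s: 21.32
eef_pos: [639.7, -230.2, 155.2]
ee_rot: [0.003, 0.599, 0.801, 0.0]
force: [0.1, 0.6, -2.4]
grip_width: 0.181
```

```bash
python3 go.py 534.2 -424.8 150 22.1
```

```text
t 21.32 pos [ 639.7 -230.2  155.2] F [ 0.1  0.6 -2.4] grip 0.181 q6 -0.8
turn/10deg [ 0.02   0.023 -0.568] | shift/50mm now-axes [-3.137 -3.125  0.104] | target-axes [-2.812 -3.42   0.103]
```

Call:
servo_tool(motion=[{"dr": [0.02, 0.02, -0.57], "delta_pos": [0, 0, 0], "hand": 0.0}, {"dr": [0, 0, 0], "delta_pos": [-0.2, -0.24, 0], "hand": 0.0}, {"dr": [0, 0, 0], "delta_pos": [-0.4, -0.5, 0], "hand": 0.0}, {"dr": [0, 0, 0], "delta_pos": [-0.5, -0.6, 0], "hand": 0.0}, {"dr": [0, 0, 0], "delta_pos": [-0.5, -0.6, 0], "hand": 0.0}, {"dr": [0, 0, 0], "delta_pos": [-0.5, -0.6, 0], "hand": 0.0}, {"dr": [0, 0, 0], "delta_pos": [-0.4, -0.5, 0], "hand": 0.0}, {"dr": [0, 0, 0], "delta_pos": [-0.2, -0.25, 0], "hand": 0.0}, {"dr": [0, 0, 0], "delta_pos": [0, 0, 0], "hand": 0.0}])

```text
time_s: 22.45
eef_pos: [527.7, -425.5, 145.3]
ee_rot: [-0.007, 0.564, 0.825, -0.0]
force: [0.4, 0.7, -1.7]
grip_width: 0.18
```

```bash
python3 go.py 534.2 -424.8 90 22.1
```

```text
t 22.45 pos [ 527.7 -425.5  145.3] F [ 0.4  0.7 -1.7] grip 0.18 q6 -1.22
turn/10deg [-0.046 -0.067 -0.083] | shift/50mm now-axes [-0.046  0.135  1.104] | target-axes [-0.035  0.126  1.105]
```

Call:
servo_tool(motion=[{"dr": [-0.05, -0.07, -0.08], "delta_pos": [-0.04, 0.13, 0], "hand": 0.0}, {"dr": [0, 0, 0], "delta_pos": [0, 0, 0.4], "hand": 0.0}, {"dr": [0, 0, 0], "delta_pos": [0, 0, 0.4], "hand": 0.0}, {"dr": [0, 0, 0], "delta_pos": [0, 0, 0.25], "hand": 0.0}, {"dr": [0, 0, 0], "delta_pos": [0, 0, 0], "hand": 0.0}])

```text
time_s: 23.08
eef_pos: [539.6, -419.9, 91.6]
ee_rot: [0.002, 0.555, 0.832, 0.001]
force: [-0.1, 0.9, -2.0]
grip_width: 0.182
```

```bash
python3 go.py 534.2 -424.8 64.5 22.1
```

```text
t 23.07 pos [ 539.6 -419.9   91.6] F [-0.1  0.9 -2. ] grip 0.182 q6 -1.23
turn/10deg [0.021 0.016 0.041] | shift/50mm now-axes [-0.048 -0.139  0.541] | target-axes [-0.051 -0.136  0.541]
```

Call:
servo_tool(motion=[{"dr": [0.02, 0.02, 0.04], "delta_pos": [-0.05, -0.14, 0], "hand": 0.0}, {"dr": [0, 0, 0], "delta_pos": [0, 0, 0], "hand": 0.0}])

```text
time_s: 23.32
eef_pos: [534.4, -425.4, 93.1]
ee_rot: [0.001, 0.558, 0.83, -0.0]
force: [0.9, -0.3, -2.7]
grip_width: 0.18
```

```bash
python3 go.py 534.2 -424.8 64.5 22.1
```

```text
t 23.32 pos [ 534.4 -425.4   93.1] F [ 0.9 -0.3 -2.7] grip 0.18 q6 -1.23
turn/10deg [0.005 0.008 0.002] | shift/50mm now-axes [ 0.013 -0.     0.572] | target-axes [0.012 0.    0.572]
```

Call:
servo_tool(motion=[{"dr": [0, 0, 0], "delta_pos": [0, 0, 0.2], "hand": 0.0}, {"dr": [0, 0, 0], "delta_pos": [0, 0, 0.2], "hand": 0.0}, {"dr": [0, 0, 0], "delta_pos": [0, 0, 0.15], "hand": 0.0}, {"dr": [0, 0, 0], "delta_pos": [0, 0, 0], "hand": 0.0}])

```text
time_s: 23.82
eef_pos: [534.6, -425.9, 64.5]
ee_rot: [0.002, 0.558, 0.83, -0.0]
force: [-1.0, 0.6, 1.9]
grip_width: 0.178
```

```bash
python3 go.py 534.2 -424.8 64.5 22.1
```

```text
t 23.82 pos [ 534.6 -425.9   64.5] F [-1.   0.6  1.9] grip 0.178 q6 -1.23
turn/10deg [ 0.008  0.017 -0.   ] | shift/50mm now-axes [ 0.023  0.    -0.   ] | target-axes [ 0.023  0.    -0.   ]
```

Light contact with the rim, so the lid is seated. Release, retreat and go for the large lid.

Call:
servo_tool(motion=[{"dr": [0, 0, 0], "delta_pos": [0, 0, 0], "hand": 0.3}, {"dr": [0, 0, 0], "delta_pos": [0, 0, 0], "hand": 0.5}, {"dr": [0, 0, 0], "delta_pos": [0, 0, 0], "hand": 0.6}, {"dr": [0, 0, 0], "delta_pos": [0, 0, -0.3], "hand": 0.6}, {"dr": [0, 0, 0], "delta_pos": [0, 0, -0.6], "hand": 0.6}, {"dr": [0, 0, 0], "delta_pos": [0, 0, -0.6], "hand": 0.6}, {"dr": [0, 0, 0], "delta_pos": [0, 0, -0.6], "hand": 0.6}, {"dr": [0, 0, 0], "delta_pos": [0, 0, 0], "hand": 0.6}])

```text
time_s: 24.82
eef_pos: [534.9, -426.1, 178.1]
ee_rot: [0.004, 0.558, 0.83, -0.001]
force: [-0.4, 0.0, -0.4]
grip_width: 0.601
```

```bash
python3 go.py 691.3 3.4 150 22.1
```

```text
t 24.82 pos [ 534.9 -426.1  178.1] F [-0.4  0.  -0.4] grip 0.601 q6 -1.23
turn/10deg [0.019 0.047 0.   ] | shift/50mm now-axes [6.787 6.128 0.527] | target-axes [6.783 6.129 0.561]
```

Call:
servo_tool(motion=[{"dr": [0.02, 0.04, 0], "delta_pos": [0.3, 0.27, 0], "hand": 0.6}, {"dr": [0, 0, 0], "delta_pos": [0.55, 0.5, 0], "hand": 0.6}, {"dr": [0, 0, 0], "delta_pos": [0.6, 0.54, 0], "hand": 0.6}, {"dr": [0, 0, 0], "delta_pos": [0.6, 0.54, 0], "hand": 0.6}, {"dr": [0, 0, 0], "delta_pos": [0.6, 0.54, 0], "hand": 0.6}, {"dr": [0, 0, 0], "delta_pos": [0.6, 0.54, 0], "hand": 0.6}, {"dr": [0, 0, 0], "delta_pos": [0.6, 0.54, 0], "hand": 0.6}, {"dr": [0, 0, 0], "delta_pos": [0.6, 0.54, 0], "hand": 0.6}, {"dr": [0, 0, 0], "delta_pos": [0.6, 0.54, 0], "hand": 0.6}, {"dr": [0, 0, 0], "delta_pos": [0.5, 0.45, 0], "hand": 0.6}, {"dr": [0, 0, 0], "delta_pos": [0.3, 0.27, 0], "hand": 0.6}, {"dr": [0, 0, 0], "delta_pos": [0, 0, 0], "hand": 0.6}])

```text
time_s: 26.32
eef_pos: [668.7, -27.6, 167.1]
ee_rot: [-0.012, 0.556, 0.831, -0.001]
force: [0.9, -0.2, 0.2]
grip_width: 0.6
```

```bash
python3 go.py 691.3 3.4 150 22.1
```

```text
t 26.32 pos [668.7 -27.6 167.1] F [ 0.9 -0.2  0.2] grip 0.6 q6 -0.61
turn/10deg [-0.083 -0.107  0.037] | shift/50mm now-axes [0.394 0.659 0.34 ] | target-axes [0.404 0.652 0.342]
```

Call:
servo_tool(motion=[{"dr": [-0.08, -0.1, 0], "delta_pos": [0.2, 0.35, 0], "hand": 0.6}, {"dr": [0, 0, 0], "delta_pos": [0.15, 0.22, 0.4], "hand": 0.6}, {"dr": [0, 0, 0], "delta_pos": [0, 0, 0.5], "hand": 0.6}, {"dr": [0, 0, 0], "delta_pos": [0, 0, 0.3], "hand": 0.6}, {"dr": [0, 0, 0], "delta_pos": [0, 0, 0], "hand": 0.6}])

```text
time_s: 26.95
eef_pos: [689.1, -0.4, 101.2]
ee_rot: [-0.001, 0.557, 0.83, -0.001]
force: [0.9, 0.2, 0.8]
grip_width: 0.599
```

```bash
python3 go.py 691.3 3.4 22 22.1
```

```text
t 26.95 pos [ 6.891e+02 -4.000e-01  1.012e+02] F [0.9 0.2 0.8] grip 0.599 q6 -0.56
turn/10deg [-0.014 -0.008  0.019] | shift/50mm now-axes [0.051 0.074 1.584] | target-axes [0.053 0.07  1.584]
```

Call:
servo_tool(motion=[{"dr": [-0.01, -0.01, 0], "delta_pos": [0.05, 0.07, 0.4], "hand": 0.6}, {"dr": [0, 0, 0], "delta_pos": [0, 0, 0.4], "hand": 0.6}, {"dr": [0, 0, 0], "delta_pos": [0, 0, 0.4], "hand": 0.6}, {"dr": [0, 0, 0], "delta_pos": [0, 0, 0.25], "hand": 0.6}, {"dr": [0, 0, 0], "delta_pos": [0, 0, 0.1], "hand": 0.6}, {"dr": [0, 0, 0], "delta_pos": [0, 0, 0], "hand": 0.6}])

```text
time_s: 27.7
eef_pos: [692.6, 3.5, 20.1]
ee_rot: [0.002, 0.557, 0.83, 0.0]
force: [0.9, -0.4, 0.7]
grip_width: 0.6
```

```bash
python3 go.py 691.3 3.4 22 22.1
```

```text
t 27.7 pos [692.6   3.5  20.1] F [ 0.9 -0.4  0.7] grip 0.6 q6 -0.55
turn/10deg [0.013 0.013 0.014] | shift/50mm now-axes [ 0.008 -0.025 -0.038] | target-axes [ 0.008 -0.025 -0.038]
```

Call:
servo_tool(motion=[{"dr": [0.01, 0.01, 0], "delta_pos": [0.01, -0.02, -0.04], "hand": 0.6}, {"dr": [0, 0, 0], "delta_pos": [0, 0, 0], "hand": 0.0}, {"dr": [0, 0, 0], "delta_pos": [0, 0, 0], "hand": 0.0}, {"dr": [0, 0, 0], "delta_pos": [0, 0, 0], "hand": 0.0}, {"dr": [0, 0, 0], "delta_pos": [0, 0, 0], "hand": 0.0}, {"dr": [0, 0, 0], "delta_pos": [0, 0, 0], "hand": 0.0}, {"dr": [0, 0, 0], "delta_pos": [0, 0, -0.3], "hand": 0.0}, {"dr": [0, 0, 0], "delta_pos": [0, 0, -0.6], "hand": 0.0}, {"dr": [0, 0, 0], "delta_pos": [0, 0, -0.7], "hand": 0.0}, {"dr": [0, 0, 0], "delta_pos": [0, 0, -0.6], "hand": 0.0}, {"dr": [0, 0, 0], "delta_pos": [0, 0, -0.3], "hand": 0.0}, {"dr": [0, 0, 0], "delta_pos": [0, 0, 0], "hand": 0.0}])

```text
time_s: 29.2
eef_pos: [691.6, 3.6, 156.2]
ee_rot: [0.002, 0.558, 0.83, 0.001]
force: [0.0, -0.3, -2.2]
grip_width: 0.29
```

```bash
python3 go.py 441.1 16.9 150 22.1
```

```text
t 29.2 pos [691.6   3.6 156.2] F [ 0.  -0.3 -2.2] grip 0.29 q6 -0.55
turn/10deg [0.021 0.013 0.013] | shift/50mm now-axes [ 2.143 -4.538  0.103] | target-axes [ 2.132 -4.542  0.124]
```

Call:
servo_tool(motion=[{"dr": [0.02, 0.01, 0], "delta_pos": [0.12, -0.25, 0], "hand": 0.0}, {"dr": [0, 0, 0], "delta_pos": [0.24, -0.5, 0], "hand": 0.0}, {"dr": [0, 0, 0], "delta_pos": [0.3, -0.65, 0], "hand": 0.0}, {"dr": [0, 0, 0], "delta_pos": [0.3, -0.65, 0], "hand": 0.0}, {"dr": [0, 0, 0], "delta_pos": [0.3, -0.65, 0], "hand": 0.0}, {"dr": [0, 0, 0], "delta_pos": [0.3, -0.65, 0], "hand": 0.0}, {"dr": [0, 0, 0], "delta_pos": [0.28, -0.6, 0], "hand": 0.0}, {"dr": [0, 0, 0], "delta_pos": [0.2, -0.4, 0], "hand": 0.0}, {"dr": [0, 0, 0], "delta_pos": [0.1, -0.2, 0], "hand": 0.0}, {"dr": [0, 0, 0], "delta_pos": [0, 0, 0], "hand": 0.0}, {"dr": [0, 0, 0], "delta_pos": [0, 0, 0], "hand": 0.0}])

```text
time_s: 30.58
eef_pos: [427.8, 17.8, 146.1]
ee_rot: [-0.008, 0.558, 0.83, -0.004]
force: [0.1, 0.3, -2.0]
grip_width: 0.292
```

```bash
python3 go.py 441.1 16.9 100 22.1
```

```text
t 30.57 pos [427.8  17.8 146.1] F [ 0.1  0.3 -2. ] grip 0.292 q6 -0.62
turn/10deg [-0.088 -0.056  0.01 ] | shift/50mm now-axes [-0.126  0.253  0.918] | target-axes [-0.117  0.239  0.923]
```

Call:
servo_tool(motion=[{"dr": [-0.09, -0.06, 0], "delta_pos": [-0.12, 0.24, 0], "hand": 0.0}, {"dr": [0, 0, 0], "delta_pos": [0, 0, 0.3], "hand": 0.0}, {"dr": [0, 0, 0], "delta_pos": [0, 0, 0.4], "hand": 0.0}, {"dr": [0, 0, 0], "delta_pos": [0, 0, 0.2], "hand": 0.0}, {"dr": [0, 0, 0], "delta_pos": [0, 0, 0], "hand": 0.0}, {"dr": [0, 0, 0], "delta_pos": [0, 0, 0], "hand": 0.0}])

```text
time_s: 31.32
eef_pos: [447.5, 15.8, 100.0]
ee_rot: [0.004, 0.558, 0.83, 0.001]
force: [0.3, -0.6, -0.9]
grip_width: 0.288
```

```bash
python3 go.py 441.1 16.9 65 22.1
```

```text
t 31.32 pos [447.5  15.8 100. ] F [ 0.3 -0.6 -0.9] grip 0.288 q6 -0.61
turn/10deg [0.036 0.026 0.009] | shift/50mm now-axes [ 0.072 -0.116  0.699] | target-axes [ 0.068 -0.112  0.7  ]
```

Call:
servo_tool(motion=[{"dr": [0.03, 0.02, 0], "delta_pos": [0.07, -0.11, 0], "hand": 0.0}, {"dr": [0, 0, 0], "delta_pos": [0, 0, 0], "hand": 0.0}, {"dr": [0, 0, 0], "delta_pos": [0, 0, 0.2], "hand": 0.0}, {"dr": [0, 0, 0], "delta_pos": [0, 0, 0.1], "hand": 0.0}, {"dr": [0, 0, 0], "delta_pos": [0, 0, 0], "hand": 0.0}])

```text
time_s: 31.95
eef_pos: [441.2, 17.0, 84.8]
ee_rot: [0.001, 0.558, 0.83, 0.0]
force: [0.2, -0.3, -1.9]
grip_width: 0.294
```

```bash
python3 go.py 441.1 16.9 64.5 22.1
```

```text
t 31.95 pos [441.2  17.   84.8] F [ 0.2 -0.3 -1.9] grip 0.294 q6 -0.61
turn/10deg [0.013 0.011 0.009] | shift/50mm now-axes [-0.    -0.003  0.406] | target-axes [-0.001 -0.002  0.406]
```

Call:
servo_tool(motion=[{"dr": [0, 0, 0], "delta_pos": [0, 0, 0.2], "hand": 0.0}, {"dr": [0, 0, 0], "delta_pos": [0, 0, 0.18], "hand": 0.0}, {"dr": [0, 0, 0], "delta_pos": [0, 0, 0], "hand": 0.0}])

```text
time_s: 32.33
eef_pos: [441.7, 16.8, 64.8]
ee_rot: [0.002, 0.558, 0.83, 0.001]
force: [-1.8, -1.5, 2.9]
grip_width: 0.293
```

```bash
python3 go.py 441.1 16.9 64 22.1
```

```text
t 32.33 pos [441.7  16.8  64.8] F [-1.8 -1.5  2.9] grip 0.293 q6 -0.61
turn/10deg [0.018 0.015 0.008] | shift/50mm now-axes [ 0.007 -0.01   0.017] | target-axes [ 0.006 -0.01   0.017]
```

Contact felt. Release and withdraw upward, then back toward the base, clear of the camera's view of the tubs.

Call:
servo_tool(motion=[{"dr": [0, 0, 0], "delta_pos": [0, 0, 0], "hand": 0.4}, {"dr": [0, 0, 0], "delta_pos": [0, 0, 0], "hand": 0.6}, {"dr": [0, 0, 0], "delta_pos": [0, 0, 0], "hand": 0.6}, {"dr": [0, 0, 0], "delta_pos": [0, 0, -0.3], "hand": 0.6}, {"dr": [0, 0, 0], "delta_pos": [0, 0, -0.6], "hand": 0.6}, {"dr": [0, 0, 0], "delta_pos": [0, 0, -0.7], "hand": 0.6}, {"dr": [0, 0, 0], "delta_pos": [0, 0, -0.7], "hand": 0.6}, {"dr": [0, 0, 0], "delta_pos": [0, 0, -0.7], "hand": 0.6}, {"dr": [0, 0, 0], "delta_pos": [0, 0, -0.5], "hand": 0.6}, {"dr": [0, 0, 0], "delta_pos": [0, 0, 0], "hand": 0.6}])

```text
time_s: 33.58
eef_pos: [440.6, 17.2, 244.7]
ee_rot: [0.002, 0.558, 0.83, 0.001]
force: [0.1, -0.3, -0.5]
grip_width: 0.602
```

```bash
python3 go.py 300 0 250 22.1
python3 - <<'E'
from h import *
for c in("top","side"):
    p,d=capture(c); cv2.imwrite(f"pics/{c}3.png",cv2.cvtColor(p,cv2.COLOR_RGB2BGR))
E
```

```text
t 33.58 pos [440.6  17.2 244.7] F [ 0.1 -0.3 -0.5] grip 0.602 q6 -0.61
turn/10deg [0.017 0.014 0.009] | shift/50mm now-axes [ 0.744 -2.734 -0.116] | target-axes [ 0.74  -2.735 -0.106]
```

View pics/top3.png

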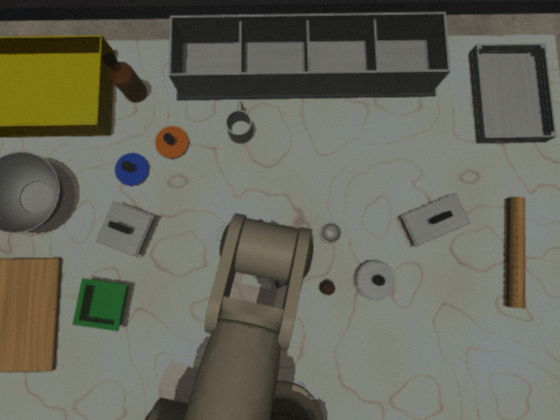

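View pics/side3.png

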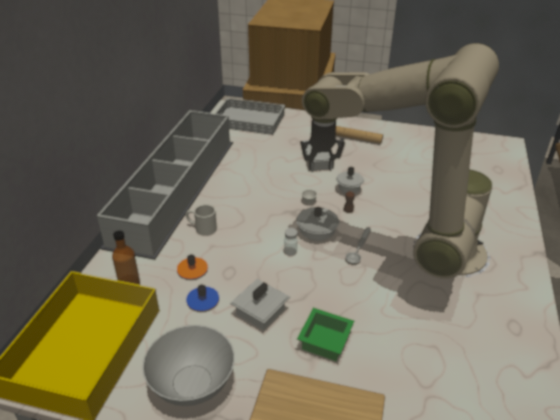

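```bash
python3 go.py 240 280 245 22.1
```

```text
t 33.67 pos [439.8  17.3 242.7] F [ 0.7  0.9 -0.8] grip 0.602 q6 -0.61
turn/10deg [-0.002  0.     0.008] | shift/50mm now-axes [ 6.373 -1.717 -0.044] | target-axes [ 6.371 -1.726 -0.045]
```

Call:
servo_tool(motion=[{"dr": [0, 0, 0], "delta_pos": [0.4, -0.11, 0], "hand": 0.6}, {"dr": [0, 0, 0], "delta_pos": [0.7, -0.19, 0], "hand": 0.6}, {"dr": [0, 0, 0], "delta_pos": [0.7, -0.19, 0], "hand": 0.6}, {"dr": [0, 0, 0], "delta_pos": [0.7, -0.19, 0], "hand": 0.6}, {"dr": [0, 0, 0], "delta_pos": [0.7, -0.19, 0], "hand": 0.6}, {"dr": [0, 0, 0], "delta_pos": [0.7, -0.19, 0], "hand": 0.6}, {"dr": [0, 0, 0], "delta_pos": [0.7, -0.19, 0], "hand": 0.6}, {"dr": [0, 0, 0], "delta_pos": [0.7, -0.19, 0], "hand": 0.6}, {"dr": [0, 0, 0], "delta_pos": [0.4, -0.11, 0], "hand": 0.6}, {"dr": [0, 0, 0], "delta_pos": [0, 0, 0], "hand": 0.6}, {"dr": [0, 0, 0], "delta_pos": [0, 0, 0], "hand": 0.6}])

```text
time_s: 35.05
eef_pos: [242.0, 261.8, 234.6]
ee_rot: [-0.008, 0.557, 0.831, -0.006]
force: [-0.8, -0.1, -1.0]
grip_width: 0.598
```

```bash
python3 - <<'E'
from fit import *
p,d=capture("top"); cv2.imwrite("pics/top4.png",cv2.cvtColor(p,cv2.COLOR_RGB2BGR))
W=cloud("top",d);v,u=np.mgrid[0:420,0:560];z=W[...,2]
T={"small":(375.3,-255.2),"large":(441.1,16.9),"square":(522.3,412.2),"oblong":(534.2,-424.8)}
for n,c in T.items():
    near=np.hypot(W[...,0]-c[0],W[...,1]-c[1])<100
    k=near&(z>85)&(z<110); g=ray("top",np.c_[u[k],v[k]],98)
    s=near&(z>46)&(z<64); P=W[s]
    # plate only: plane fit within 35mm
    q=P[np.hypot(P[:,0]-c[0],P[:,1]-c[1])<42]
    co=np.linalg.lstsq(np.c_[q[:,:2]-c,np.ones(len(q))],q[:,2],rcond=None)[0]
    print(n,"grip",g.mean(0).round(1),rect(g),"off",(g.mean(0)-c).round(1),"plate z",co[2].round(1),"slope",co[:2].round(3))
for n in("ramekin","shaker"):
    for o in outline_of("top",n)[:2]:
        m=o["pixels"];lo,z0=(20,35) if n=="ramekin" else (70,85)
        s=m&(z>lo); 
        if s.any(): print(n,o["score"],o["bbox"],cv2.minEnclosingCircle(ray("top",np.c_[u[s],v[s]],z0).astype(np.float32)))
E
```

```text
small grip [ 376.2 -253.2] (array([ 376.2, -252.9]), array([27.9, 22.4]), 89.1) off [0.9 2. ] plate z 54.4 slope [0.002 0.002]
large grip [441.9  16.5] (array([441.9,  16.2]), array([23.4, 23.3]), 44.3) off [ 0.8 -0.4] plate z 54.1 slope [-0.    -0.004]
square grip [521.2 409.6] (array([521.4, 409.7]), array([54.2, 15.9]), 67.7) off [-1.1 -2.6] plate z 53.8 slope [ 0.    -0.006]
oblong grip [ 534.7 -423.2] (array([ 534.8, -423.4]), array([16. , 55.6]), 22.7) off [0.5 1.6] plate z 54.7 slope [-0.003 -0.003]
ramekin 0.89 [320.0, 220.8, 339.5, 247.5] ((504.5804138183594, -144.34335327148438), 29.353057861328125)
shaker 0.71 [218.3, 232.4, 235.2, 244.9] ((501.3729248046875, 140.70773315429688), 19.35407066345215)
```

View pics/top4.png

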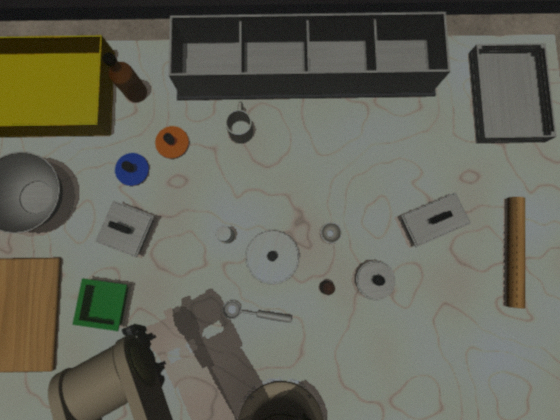

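All four lids are seated: square (125,228), large (273,256), oblong (434,219) and small (375,279). The plates read z≈54 and are flat. The shaker (226,233) and ramekin (331,232) haven't moved, and the arm is clear.

```bash
python3 -c "
from rig import *
print(ticket.finish_job())"
```

```text
the job is handed in; nothing more can be done
None
```

I put all four lids on their own tubs (square, small round, oblong, then large round) and handed the job in at about 35 s of the 120 s allowed. The hand-in gives no verdict, so the figures below are from my last top-camera check.

| Lid | Distance from tub centre (limit 12 mm) | Plate top height (54 mm if seated) | Tilt (limit 0.06 rad) | Angle off the tub's sides (limit 0.2 rad) |
|---|---|---|---|---|
| Small round | 2.2 mm | 54.4 mm | about 0.003 rad | – |
| Large round | 0.9 mm | 54.1 mm | about 0.004 rad | – |
| Square | 2.8 mm | 53.8 mm | about 0.006 rad | about 0.01 rad |
| Oblong | 1.7 mm | 54.7 mm | about 0.004 rad | about 0.01 rad |

- **Dish and shaker:** both stand within about 2 mm of where they were at the start, which is within the camera's accuracy.
- **Look-alikes:** I left the blue and orange lids and the green tub alone.
- **Forces and contact:** wrist forces read between moves stayed within about 4 N. The gripper was clear of everything at the end.

No check failed. The networks did first report the shaker and the dish as the large tub, and I caught that from the picture and the depth readings.

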